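# Put the seasoning shakers back in their own wells

### The job

The seasoning shakers in the steel caddy have got mixed up between its wells, and the green one was left standing on the counter. Put every shaker upright and fully down in the well whose tab has the colour of its lid, parking one out of the way where you need to make room. Set the shakers down rather than dropping or tipping them over, and leave the sauce bottle and the cup of forks standing where they are.

Things in the scene. Friction and masses are not known exactly. Their poses are not given: they have to be found in the camera images.
- red_mid (a point): The red seasoning shaker: a loose upright steel cylinder, 54 mm in diameter, 80 mm tall, about 0.17 kg, rigid, with a red screw lid (top 24 mm) and a red band. This point is its centre, 40 mm above its underside; z runs up its axis. In a well its lower 16 mm are sunk; best taken from above, the pads about 10 mm above the centre.
- yellow_mid (a point): The yellow seasoning shaker: a loose upright steel cylinder, 54 mm in diameter, 80 mm tall, about 0.17 kg, rigid, with a yellow screw lid (top 24 mm) and a yellow band. This point is its centre, 40 mm above its underside; z runs up its axis. In a well its lower 16 mm are sunk; best taken from above, the pads about 10 mm above the centre.
- blue_mid (a point): The blue seasoning shaker: a loose upright steel cylinder, 54 mm in diameter, 80 mm tall, about 0.17 kg, rigid, with a blue screw lid (top 24 mm) and a blue band. This point is its centre, 40 mm above its underside; z runs up its axis. In a well its lower 16 mm are sunk; best taken from above, the pads about 10 mm above the centre.
- green_mid (a point): The green seasoning shaker: a loose upright steel cylinder, 54 mm in diameter, 80 mm tall, about 0.17 kg, rigid, with a green screw lid (top 24 mm) and a green band. This point is its centre, 40 mm above its underside; z runs up its axis. In a well its lower 16 mm are sunk; best taken from above, the pads about 10 mm above the centre.
- red_place: Well with the red tab in the fixed steel caddy (deck 116 x 385 mm, top 20 mm above the table): 72 mm wide, 16 mm deep, four in a row 95 mm apart. Origin: middle of its floor, 4 mm above the table (a seated shaker's centre is 40 mm above it). z up, y along the row. The red tab is a pair of strips 56 mm long on the deck's two long edges, 40 to 74 mm to the -x and +x sides.
- yellow_place: Well with the yellow tab in the fixed steel caddy (deck 116 x 385 mm, top 20 mm above the table): 72 mm wide, 16 mm deep, four in a row 95 mm apart. Origin: middle of its floor, 4 mm above the table (a seated shaker's centre is 40 mm above it). z up, y along the row. The yellow tab is a pair of strips 56 mm long on the deck's two long edges, 40 to 74 mm to the -x and +x sides.
- blue_place: Well with the blue tab in the fixed steel caddy (deck 116 x 385 mm, top 20 mm above the table): 72 mm wide, 16 mm deep, four in a row 95 mm apart. Origin: middle of its floor, 4 mm above the table (a seated shaker's centre is 40 mm above it). z up, y along the row. The blue tab is a pair of strips 56 mm long on the deck's two long edges, 40 to 74 mm to the -x and +x sides.
- green_place: Well with the green tab in the fixed steel caddy (deck 116 x 385 mm, top 20 mm above the table): 72 mm wide, 16 mm deep, four in a row 95 mm apart. Origin: middle of its floor, 4 mm above the table (a seated shaker's centre is 40 mm above it). z up, y along the row. The green tab is a pair of strips 56 mm long on the deck's two long edges, 40 to 74 mm to the -x and +x sides.
- sauce_bottle_mid (a point): Bystander: a loose cream-coloured squeeze bottle with a black cap and nozzle, 60 mm in diameter, 192 mm tall, standing on the table beside one end of the caddy. The point is half-way up, 96 mm above the table.
- fork_cup_mid (a point): Bystander: a loose steel cup full of small wooden forks, 72 mm in diameter at the rim, about 125 mm tall with the forks, standing on the table behind the caddy. The point is 60 mm above the table.
Mind the look-alikes: they are no part of the job. Of the things that look like the part that bears red_mid, the larger one is meant.

How it is judged:
By the outcome, as a careful person would: the job done as asked, in the order asked, and still so for the second after the job is handed in, with the robot touching nothing.
It also fails if it takes over 115 s, if anything falls off the work surface, if the arm or the gripper's body presses on something with over 40 N, if the wrist force passes 120 N, or if a joint passes its speed limit or range.

### The arm

A 7-joint arm with a two-finger parallel gripper is mounted at the origin on the work surface. World frame = base frame: x ahead of the robot, y to its left, z up, the work surface at z = 0. Lengths are in m, angles in rad, forces in N, time in s.
With the tool pointing down it reaches from about 0.425 to 0.875 m from the base axis. Payload 4.7 kg.
Tool frame: the origin (TCP) lies midway between the tips of the shut fingers; the grasp point (between the pads) lies 19 mm behind it; z points along the fingers, y is the line along which they close (so a half turn about z gives the same grasp; the last joint's range is limited). The gripper opens to 87 mm and grips with 3 to 60 N. Pads are 19 mm wide; open, the fingers measure 117 mm over their backs; the gripper's body (75 mm by 190 mm) begins 51 mm behind the grasp point.
Start: joints at [1.116, 0.321, -0.07, 1.45, 0.023, 1.371, -0.057], TCP at [0.294, -0.58, 0.223] pointing down, gripper open.
Joint ranges: [-2.86, 2.86], [-0.3, 2.09], [-1.38, 1.24], [0.06, 2.45], [-1.56, 4.7], [0.09, 2.05], [-2.69, 2.69]. Speed limits (rad/s): [2.57, 2.57, 3.14, 3.14, 3.14, 3.14, 3.14].

### API

Orientations are given as a rotation vector (axis times angle).
In Python, from bench import ctrl, get_image, calibration gives the robot as it stands.
- The arm moves only by the tool apply_moves, never from a script. Its arguments are lists of equal length, an entry for each row: "dp": the shift along the tool's x, y, z in m, a list of three; "twist": the turn, a rotation vector about the tool's x, y, z in rad, a list of three; "fingers": the closure, from 0 (fully open) to 1 (shut). In form: {"dp": [[dx, dy, dz], ...], "twist": [[ax, ay, az], ...], "fingers": [fingers, ...]}. A call has 1 to 10 rows; each row shifts and turns the commanded pose from where the row before left it, along the tool's axes as they then stand; what a row does not reach is not made up. A row lasts 1/10 s, in which the tool goes at most 50 mm and 8.59 degrees, less where a joint would pass 70% of its speed; a pose out of reach is approached as far as the arm can. A call is refused whole if a number of a shift passes 0.05 or a number of a turn 0.15, either way. A call with a gripper value outside its range is refused whole. The fingers move at their own pace and stop on an object; "newtons" is the grip in N (left out, the last holds). Time passes only in rows, so rows that do not move let the fingers close. It gives the time, the measured TCP pose, the force, the opening and the grip force at its end, in the units of the state.
- ctrl.get_state(): the state, without advancing time (a new reading comes with each control period).
- get_image(name): name is "scene" or "top" or "wrist"; returns the picture (480x640x3 uint8, red, green, blue); there is no depth.
- calibration(name): a dict with "fx", "fy", "cx", "cy" (pixels), "eye" and "attitude" of the camera in the world; the wrist camera has in their place "hand_eye" (4x4, takes a point from camera to tool coordinates, whose origin is the TCP and whose axes are the flange's). Camera axes: x right, y up, looking along -z (the intrinsics and any distortion apply to the point x, -y, -z); pixel columns grow to the right and rows downward; lengths in m; the calibration is good to about 2 mm. A picture is of the moment at which its call begins: read the wrist's pose just before it. calibration takes no time and is no camera call.
- ctrl.close_job(): hands the job in; it is judged then, once.
The state is a dict: "time": time; "joint_positions": joint angles; "qd": joint speeds; "joint_torque": joint torques, N m; "position": TCP position; "tool_rot": TCP orientation; "ft_force": force on the tool from outside, world axes, zero at the start; "torque": the same for the moment, N m; "grip_width": opening from 0.0 (shut) to 1.0 (fully open); "grip_force": force on a finger pad.
Only numpy, scipy, OpenCV 4.12 (cv2) and the standard library are available. Lean on these libraries where they do the work, as an engineer would, in place of code of your own. Each camera call takes 0.05 s, during which the arm holds its last target. There are 200 camera calls.

## Working session

There is one attempt and no reset: what is moved stays moved. The work goes in short steps, Python scripts to look and compute and a tool call to move; the robot and the scene stay as the last step left them, time stands still between calls to the robot, and variables do not carry over. Pictures are saved under pics/ and viewed, at most 14 in all, crops included, and the job is handed in when it is done.

Besides the shell and the picture viewer there is one more tool, called after "Emit:" as name(argument=value, ...) on one line, values as JSON. apply_moves: Moves the arm, as the interface text tells. Its arguments: {"type":"object","properties":{"dp":{"type":"array"},"twist":{"type":"array"},"fingers":{"type":"array"},"newtons":{"type":"number"}},"required":["dp","twist","fingers"]}

```bash
mkdir -p pics; ls; python3 - <<'E'
from bench import ctrl,get_image,calibration
import cv2
for n in("scene","top"):
    cv2.imwrite(f"pics/{n}0.png",get_image(n)[:,:,::-1]); print(n,calibration(n))
print(calibration("wrist")); s=ctrl.get_state(); print(s)
E
```

```text
pics
scene {'fx': 447.9866570317328, 'fy': 447.9866570317328, 'cx': 326.2640362396689, 'cy': 242.5090553995111, 'eye': array([ 1.01904305, -0.37609079,  0.76596483]), 'attitude': array([0.67150281, 0.30472105, 0.80155326])}
top {'fx': 501.2399748345203, 'fy': 501.2399748345203, 'cx': 310.6207949610771, 'cy': 235.20207318936372, 'eye': array([0.48427508, 0.04312545, 1.03617926]), 'attitude': array([ 0.04233551, -0.10173788, -1.54969937])}
{'fx': 386.3317396503858, 'fy': 386.3317396503858, 'cx': 317.99699242478647, 'cy': 236.0038889253631, 'hand_eye': array([[-2.60897175e-04,  9.56655449e-01,  2.91222052e-01,
         8.03183857e-02],
       [ 9.99999208e-01,  6.08034875e-04, -1.10150625e-03,
         4.50486002e-04],
       [-1.23083512e-03,  2.91221534e-01, -9.56654851e-01,
        -1.63199945e-01],
       [ 0.00000000e+00,  0.00000000e+00,  0.00000000e+00,
         1.00000000e+00]])}
{'time': 0.1, 'joint_positions': array([ 1.11609291,  0.32175792, -0.07006761,  1.45155044,  0.02261425,
        1.37077107, -0.05691823]), 'qd': array([-0.00172072, -0.00263669,  0.00042759, -0.00220764, -0.00023834,
        0.00015833,  0.00016507]), 'joint_torque': array([-1.07262229e-04, -4.92573059e+01, -4.05630218e-01, -3.13398242e+01,
       -6.41041668e-02,  3.94743495e-02,  1.00096520e-04]), 'position': array([ 0.29340674, -0.57946804,  0.22156615]), 'tool_rot': array([-3.05410211e+00, -7.29286558e-01,  7.87938698e-04]), 'ft_force': array([-0.35387582,  0.18069724,  0.64137498]), 'torque': array([-0.03419013,  0.01528297,  0.03696125]), 'grip_force': 0.0, 'grip_width': 0.9999492942570003}
```

View pics/top0.png

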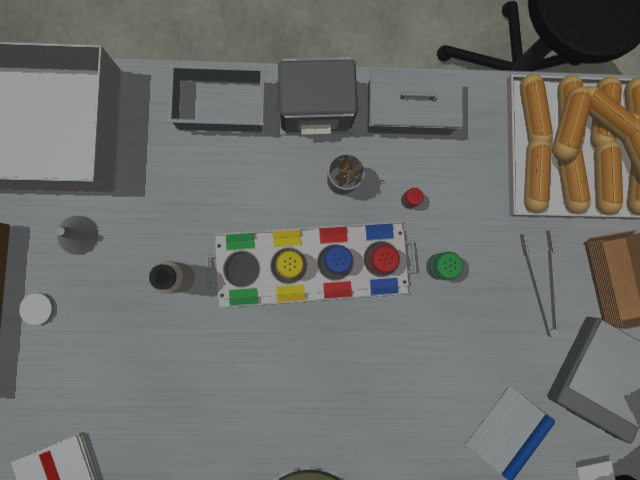

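View pics/scene0.png

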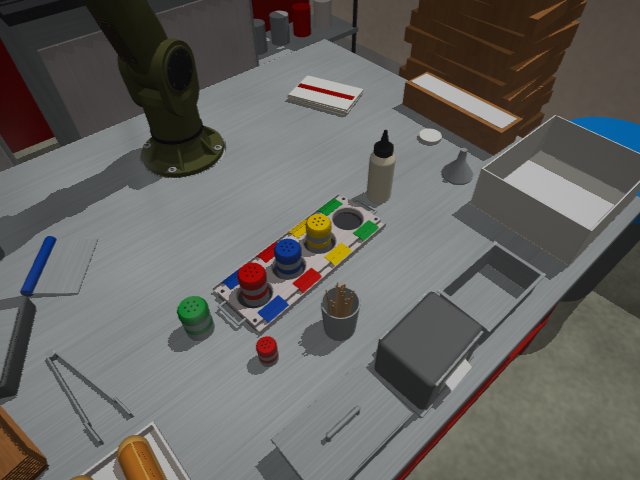

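The top view shows tabs green, yellow, red and blue from left to right. The green well (241,268) is empty, yellow (290,263) is already right, blue (338,260) sits in the red well, and red (384,259) sits in the blue well. Green stands on the counter at (448,266). The bottle is left at (167,277), the fork cup behind at (346,173), and the small red look-alike at (414,197).

```bash
cat > h.py <<'E'
import numpy as np,cv2
from scipy.spatial.transform import Rotation as R
from bench import ctrl,get_image,calibration
def ray(n,u,v,z,s=None):
    c=calibration(n)
    if n=="wrist":
        M=np.array(c["hand_eye"]);T=R.from_rotvec(s["tool_rot"]).as_matrix()
        A=T@M[:3,:3];e=T@M[:3,3]+s["position"]
    else: A=R.from_rotvec(c["attitude"]).as_matrix();e=c["eye"]
    d=A@np.array([(u-c["cx"])/c["fx"],-(v-c["cy"])/c["fy"],-1])
    return e+d*(z-e[2])/d[2]
E
python3 - <<'E'
from h import *
np.set_printoptions(precision=4,suppress=True)
for k,u,v,z in [("green",448,266,.08),("yellow",290,264,.084),("blue",338,260,.084),("red",385,259,.084),("well",241.5,268.5,.02),
 ("gtabT",240,241,.02),("gtabB",244,297,.02),("btabT",379.5,232,.02),("btabB",384.5,287,.02),("rT",333.5,235,.02),("rB",337.5,290,.02),("bottlecap",163,277,.17),("bottleside",185,276,.0),("cup",346,172,.1),("small",414,197,.05)]:
    print(k,ray("top",u,v,z))
for k,u,v,z in [("green",193,304,.08),("red",252,270,.084),("blue",288,245,.084),("bottletip",384,133,.192),("cuprim",340,295,.1)]: print("scene",k,ray("scene",u,v,z))
s=ctrl.get_state(); print(R.from_rotvec(s["tool_rot"]).as_matrix(),s["position"])
im=cv2.imread("pics/top0.png")[210:320,140:480]
cv2.imwrite("pics/c1.png",cv2.resize(im,None,fx=2.35,fy=2.35,interpolation=cv2.INTER_CUBIC))
E
```

```text
green [ 0.519  -0.2583  0.08  ]
yellow [0.5168 0.0459 0.084 ]
blue [ 0.5262 -0.0453  0.084 ]
red [ 0.5299 -0.1353  0.084 ]
well [0.5081 0.1435 0.02  ]
gtabT [0.5636 0.1482 0.02  ]
gtabB [0.4512 0.1368 0.02  ]
btabT [ 0.588  -0.1357  0.02  ]
btabB [ 0.4761 -0.1465  0.02  ]
rT [ 0.5798 -0.0413  0.02  ]
rB [ 0.4684 -0.051   0.02  ]
bottlecap [0.4876 0.2614 0.17  ]
bottleside [0.4911 0.2598 0.    ]
cup [ 0.6933 -0.0569  0.1   ]
small [ 0.6571 -0.1998  0.05  ]
scene green [ 0.52   -0.2581  0.08  ]
scene red [ 0.5311 -0.1343  0.084 ]
scene blue [ 0.5279 -0.0434  0.084 ]
scene bottletip [0.495  0.2572 0.192 ]
scene cuprim [ 0.6941 -0.0559  0.1   ]
[[ 0.8921  0.4518 -0.0009]
 [ 0.4518 -0.8921  0.0015]
 [-0.0001 -0.0017 -1.    ]] [ 0.2934 -0.5795  0.2216]
```

View pics/c1.png

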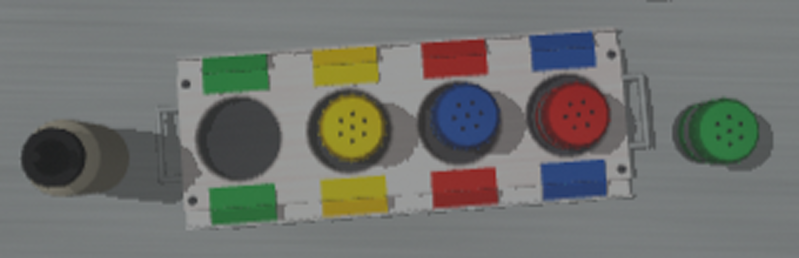

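Emit:
apply_moves(dp=[[0.0347,-0.0185,0],[0.0347,-0.0185,0],[0.0347,-0.0185,0],[0.0347,-0.0185,0],[0.0347,-0.0185,0],[0.0347,-0.0185,0],[0.0347,-0.0185,0],[0.0347,-0.0185,0],[0.0347,-0.0185,0],[0.0347,-0.0185,0]], twist=[[0,0,0],[0,0,0],[0,0,0],[0,0,0],[0,0,0],[0,0,0],[0,0,0],[0,0,0],[0,0,0],[0,0,0]], fingers=[0,0,0,0,0,0,0,0,0,0], newtons=25)

```text
time: 1.1
position: [0.5201, -0.2566, 0.2222]
tool_rot: [-3.055, -0.73, 0.001]
ft_force: [0.1, 0.0, 0.1]
grip_width: 1.0
grip_force: 0.0
```

Emit:
apply_moves(dp=[[0,0,0],[0,0,0],[0,0,0],[0,0,0],[0,0,0],[0,0,0],[0,0,0],[0,0,0],[0,0,0]], twist=[[0,0,-0.149],[0,0,-0.149],[0,0,-0.149],[0,0,-0.149],[0,0,-0.149],[0,0,-0.149],[0,0,-0.149],[0,0,-0.149],[0,0,0]], fingers=[0,0,0,0,0,0,0,0,0])

```text
time: 2.0
position: [0.5193, -0.258, 0.2221]
tool_rot: [-2.118, -2.319, 0.0]
ft_force: [0.5, -0.1, 0.3]
grip_width: 0.997
grip_force: 0.0
```

```bash
cat >> h.py <<'E'
np.set_printoptions(precision=4,suppress=True)
def go(xyz,yaw=1.658):
    s=ctrl.get_state();T=R.from_rotvec(s["tool_rot"])
    D=R.from_matrix(np.array([[np.cos(yaw),np.sin(yaw),0],[np.sin(yaw),-np.cos(yaw),0],[0,0,-1]]).copy())
    print("t",s["time"],"at",s["position"],"dp",T.inv().apply(np.array(xyz)-s["position"]),"tw",(T.inv()*D).as_rotvec(),"w",s["grip_width"],"gf",s["grip_force"],s["ft_force"])
def look(name,n="wrist"):
    s=ctrl.get_state();cv2.imwrite(f"pics/{name}.png",get_image(n)[:,:,::-1]);return s
E
python3 - <<'E'
from h import *
go((.5195,-.258,.05))
look("w1")
E
```

```text
t 2.0 at [ 0.5193 -0.258   0.2221] dp [-0.0001  0.0003  0.1721] tw [-0.0007 -0.0005  0.0031] w 0.9967237508037055 gf 0.0 [ 0.5139 -0.1107  0.2626]
```

View pics/w1.png

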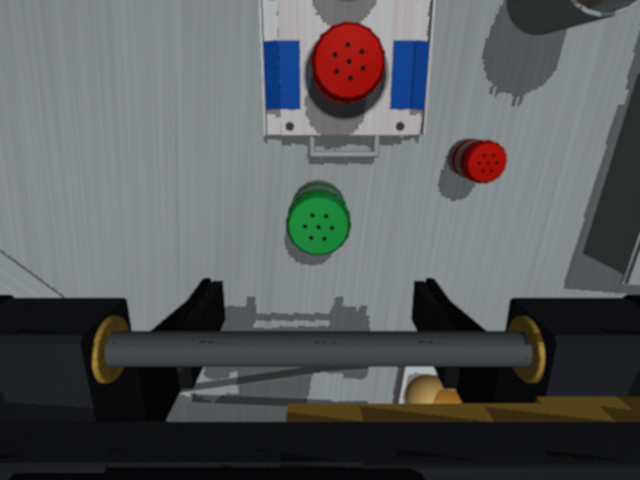

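Green's lid is at (319,223), red's lid at (348,61), and the blue tabs at (282,75) and (410,74).

```bash
python3 - <<'E'
from h import *
s=ctrl.get_state()
for u,v,z in[(319,222,.08),(348,62,.084),(282,75,.02),(410,74,.02)]: print(ray("wrist",u,v,z,s))
E
```

```text
[ 0.5206 -0.2594  0.08  ]
[ 0.5309 -0.1384  0.084 ]
[ 0.4782 -0.1453  0.02  ]
[ 0.5899 -0.1348  0.02  ]
```

Emit:
apply_moves(dp=[[-0.001,0.001,0.03],[0,0,0.03],[0,0,0.03],[0,0,0.03],[0,0,0.03],[0,0,0.02],[0,0,0.01],[0,0,0.009],[0,0,0]], twist=[[0,0,0],[0,0,0],[0,0,0],[0,0,0],[0,0,0],[0,0,0],[0,0,0],[0,0,0],[0,0,0]], fingers=[0,0,0,0,0,0,0,0,0])

```text
time: 2.95
position: [0.5204, -0.2588, 0.033]
tool_rot: [-2.12, -2.317, 0.0]
ft_force: [-0.1, 0.2, 0.0]
grip_width: 1.003
grip_force: 0.0
```

Emit:
apply_moves(dp=[[0,0,0],[0,0,0],[0,0,0],[0,0,0],[0,0,0],[0,0,0],[0,0,0],[0,0,0],[0,0,0],[0,0,0]], twist=[[0,0,0],[0,0,0],[0,0,0],[0,0,0],[0,0,0],[0,0,0],[0,0,0],[0,0,0],[0,0,0],[0,0,0]], fingers=[0.3,0.5,0.7,0.9,1,1,1,1,1,1])

```text
time: 3.95
position: [0.5205, -0.2592, 0.0338]
tool_rot: [-2.119, -2.319, 0.001]
ft_force: [-3.6, 0.0, 5.6]
grip_width: 0.615
grip_force: 25.0
```

Emit:
apply_moves(dp=[[0,0,-0.01],[0,0,-0.02],[0,0,-0.03],[0,0,-0.03],[0,0,-0.03],[0,0,-0.02],[0,0,0]], twist=[[0,0,0],[0,0,0],[0,0,0],[0,0,0],[0,0,0],[0,0,0],[0,0,0]], fingers=[1,1,1,1,1,1,1])

```text
time: 4.65
position: [0.523, -0.2595, 0.177]
tool_rot: [2.114, 2.315, 0.003]
ft_force: [1.0, 0.6, -1.9]
grip_width: 0.617
grip_force: 25.0
```

```bash
python3 - <<'E'
from h import *
go((.508,.1425,.175))
E
```

```text
t 4.65 at [ 0.523  -0.2595  0.177 ] dp [0.4017 0.0213 0.0007] tw [0.0059 0.0035 0.0031] w 0.616580041392147 gf 24.999660872854292 [ 0.9926  0.5616 -1.9421]
```

Emit:
apply_moves(dp=[[0.03,0.002,0],[0.041,0.002,0],[0.041,0.002,0],[0.041,0.002,0],[0.041,0.002,0],[0.041,0.002,0],[0.041,0.002,0],[0.041,0.002,0],[0.041,0.002,0],[0.03,0.002,0]], twist=[[0,0,0],[0,0,0],[0,0,0],[0,0,0],[0,0,0],[0,0,0],[0,0,0],[0,0,0],[0,0,0],[0,0,0]], fingers=[1,1,1,1,1,1,1,1,1,1])

```text
time: 5.65
position: [0.5043, 0.1325, 0.1721]
tool_rot: [-2.115, -2.321, 0.0]
ft_force: [0.3, -0.5, -2.4]
grip_width: 0.615
grip_force: 25.0
```

Emit:
apply_moves(dp=[[0.013,0,0],[0,0,0],[0,0,0]], twist=[[0,0,0],[0,0,0],[0,0,0]], fingers=[1,1,1])

```text
time: 5.95
position: [0.5045, 0.1404, 0.1726]
tool_rot: [-2.121, -2.318, 0.003]
ft_force: [-0.1, -0.4, -2.8]
grip_width: 0.615
grip_force: 25.0
```

```bash
python3 - <<'E'
from h import *
go((.508,.1425,.038))
s=look("w2"); im=look("t2","top")
a=cv2.imread("pics/w2.png");b=cv2.imread("pics/t2.png")[190:340,140:340]
cv2.imwrite("pics/c2.png",np.hstack([cv2.resize(a,(480,360)),cv2.resize(b,(320,240))[:,:].copy() if 0 else cv2.copyMakeBorder(cv2.resize(b,(320,240)),0,120,0,0,0)]))
E
```

```text
t 5.95 at [0.5045 0.1404 0.1726] dp [0.002  0.0039 0.1346] tw [-0.0014  0.0012  0.0016] w 0.6154642996490801 gf 24.99942838679999 [-0.0686 -0.4138 -2.8402]
```

View pics/c2.png

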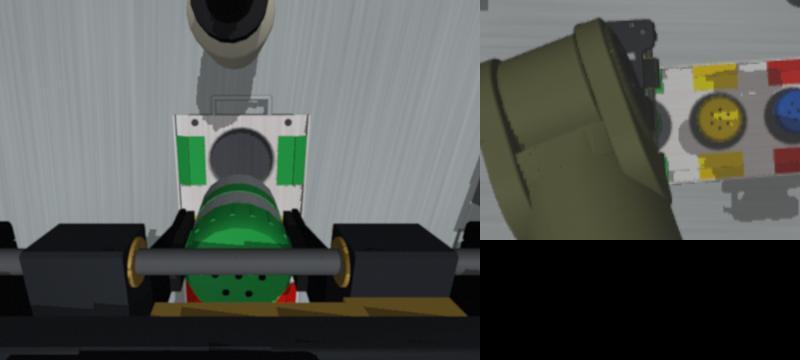

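Green is held upright. The empty well is at about (321,209) in the full wrist picture, with its tabs at (255,213) and (388,213). The bottle is clear ahead.

```bash
python3 - <<'E'
from h import *
s=ctrl.get_state()
for u,v,z in[(321,209,.02),(255,213,.02),(388,213,.02),(307,8,.16)]: print(ray("wrist",u,v,z,s))
E
```

```text
[0.5071 0.1466 0.02  ]
[0.4521 0.1384 0.02  ]
[0.5635 0.148  0.02  ]
[0.4902 0.2611 0.16  ]
```

Emit:
apply_moves(dp=[[0.002,0.0035,0.02],[0,0,0.025],[0,0,0.025],[0,0,0.02],[0,0,0.015],[0,0,0.01],[0,0,0.01],[0,0,0.005],[0,0,0.004],[0,0,0]], twist=[[0,0,0],[0,0,0],[0,0,0],[0,0,0],[0,0,0],[0,0,0],[0,0,0],[0,0,0],[0,0,0],[0,0,0]], fingers=[1,1,1,1,1,1,1,1,1,1])

```text
time: 7.05
position: [0.5079, 0.1445, 0.0394]
tool_rot: [2.119, 2.319, -0.0]
ft_force: [0.1, 0.1, -2.2]
grip_width: 0.616
grip_force: 25.0
```

```bash
python3 - <<'E'
from h import *
go((.508,.143,.038))
E
```

```text
t 7.05 at [0.5079 0.1445 0.0394] dp [-0.0015 -0.0001  0.0014] tw [-0.0001  0.0001  0.0029] w 0.6157758857590888 gf 24.999863728880882 [ 0.1094  0.1094 -2.1952]
```

Emit:
apply_moves(dp=[[-0.001,0,0.0012],[0,0,0.0005],[0,0,0],[0,0,0],[0,0,0],[0,0,0],[0,0,0],[0,0,0],[0,0,0]], twist=[[0,0,0],[0,0,0],[0,0,0],[0,0,0],[0,0,0],[0,0,0],[0,0,0],[0,0,0],[0,0,0]], fingers=[1,1,1,0.35,0.3,0.2,0,0,0])

```text
time: 7.95
position: [0.5081, 0.1435, 0.0379]
tool_rot: [2.119, 2.319, 0.0]
ft_force: [-0.3, 1.1, 0.2]
grip_width: 0.96
grip_force: 0.0
```

Emit:
apply_moves(dp=[[0,0,-0.01],[0,0,-0.02],[0,0,-0.03],[0,0,-0.03],[0,0,-0.03],[0,0,-0.02],[0,0,0]], twist=[[0,0,0],[0,0,0],[0,0,0],[0,0,0],[0,0,0],[0,0,0],[0,0,0]], fingers=[0,0,0,0,0,0,0])

```text
time: 8.65
position: [0.5101, 0.1444, 0.1817]
tool_rot: [2.116, 2.316, 0.008]
ft_force: [0.1, -0.2, -1.1]
grip_width: 1.006
grip_force: 0.0
```

```bash
python3 - <<'E'
from h import *
go((.527,-.0445,.18))
s=look("w3")
E
```

```text
t 8.65 at [0.5101 0.1444 0.1817] dp [-0.1896 -0.0001  0.0017] tw [ 0.0067 -0.      0.0029] w 1.005814461549883 gf 0.0 [ 0.0873 -0.2157 -1.103 ]
```

View pics/w3.png

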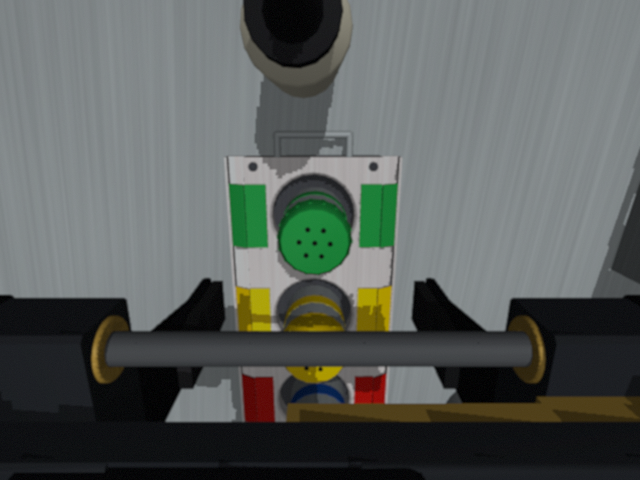

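Green (lid at about 315,237) stands upright in its well. Next is blue.

Emit:
apply_moves(dp=[[-0.03,0,0],[-0.04,0,0],[-0.04,0,0],[-0.04,0,0],[-0.03,0,0],[-0.01,0,0],[0,0,0]], twist=[[0,0,0],[0,0,0],[0,0,0],[0,0,0],[0,0,0],[0,0,0],[0,0,0]], fingers=[0,0,0,0,0,0,0])

```text
time: 9.4
position: [0.5244, -0.0469, 0.1767]
tool_rot: [-2.121, -2.315, 0.002]
ft_force: [0.5, -0.2, 0.4]
grip_width: 1.002
grip_force: 0.0
```

```bash
python3 - <<'E'
from h import *
go((.527,-.0445,.037))
E
```

```text
t 9.4 at [ 0.5244 -0.0469  0.1767] dp [0.0021 0.0031 0.1397] tw [-0.002  -0.0007 -0.0001] w 1.0015764650226953 gf 0.0 [ 0.5001 -0.2116  0.4201]
```

Emit:
apply_moves(dp=[[0.002,0.003,0.025],[0,0,0.03],[0,0,0.03],[0,0,0.02],[0,0,0.015],[0,0,0.01],[0,0,0.009],[0,0,0],[0,0,0]], twist=[[0,0,0],[0,0,0],[0,0,0],[0,0,0],[0,0,0],[0,0,0],[0,0,0],[0,0,0],[0,0,0]], fingers=[0,0,0,0,0,0,0,0,0])

```text
time: 10.3
position: [0.5284, -0.0433, 0.0394]
tool_rot: [2.119, 2.319, 0.001]
ft_force: [0.4, 0.6, -0.2]
grip_width: 1.001
grip_force: 0.0
```

Emit:
apply_moves(dp=[[0,0,0],[0,0,0],[0,0,0],[0,0,0],[0,0,0],[0,0,0],[0,0,0],[0,0,0],[0,0,0],[0,0,0]], twist=[[0,0,0],[0,0,0],[0,0,0],[0,0,0],[0,0,0],[0,0,0],[0,0,0],[0,0,0],[0,0,0],[0,0,0]], fingers=[0.2,0.3,0.35,0.4,0.6,1,1,1,1,1])

```text
time: 11.3
position: [0.5278, -0.0436, 0.0389]
tool_rot: [2.119, 2.319, -0.001]
ft_force: [-0.7, -0.7, 3.2]
grip_width: 0.618
grip_force: 25.0
```

Emit:
apply_moves(dp=[[0,0,-0.01],[0,0,-0.02],[0,0,-0.03],[0,0,-0.03],[0,0,-0.03],[0,0,-0.02],[0,0,0]], twist=[[0,0,0],[0,0,0],[0,0,0],[0,0,0],[0,0,0],[0,0,0],[0,0,0]], fingers=[1,1,1,1,1,1,1])

```text
time: 12.0
position: [0.53, -0.0433, 0.1821]
tool_rot: [2.115, 2.315, 0.005]
ft_force: [1.1, -0.4, -1.6]
grip_width: 0.616
grip_force: 25.0
```

```bash
python3 - <<'E'
from h import *
go((.5195,-.262,.175))
E
```

```text
t 12.0 at [ 0.53   -0.0433  0.1821] dp [-0.2168 -0.0302  0.0073] tw [0.006  0.0017 0.003 ] w 0.6160059528951931 gf 24.999833148904145 [ 1.0915 -0.3931 -1.6465]
```

Emit:
apply_moves(dp=[[-0.03,-0.004,0],[-0.04,-0.005,0],[-0.04,-0.005,0],[-0.04,-0.005,0],[-0.035,-0.005,0],[-0.02,-0.004,0],[-0.012,-0.002,0],[0,0,0],[0,0,0]], twist=[[0,0,0],[0,0,0],[0,0,0],[0,0,0],[0,0,0],[0,0,0],[0,0,0],[0,0,0],[0,0,0]], fingers=[1,1,1,1,1,1,1,1,1])

```text
time: 12.9
position: [0.5176, -0.2604, 0.1781]
tool_rot: [-2.116, -2.32, -0.001]
ft_force: [-0.1, 0.5, -2.3]
grip_width: 0.617
grip_force: 25.0
```

```bash
python3 - <<'E'
from h import *
go((.5195,-.262,.036))
E
```

```text
t 12.9 at [ 0.5176 -0.2604  0.1781] dp [-0.002   0.0018  0.1421] tw [-0.0005 -0.0018  0.0044] w 0.6166136923858285 gf 25.000116820447147 [-0.0529  0.5369 -2.2503]
```

Emit:
apply_moves(dp=[[0,0,0.025],[0,0,0.03],[0,0,0.03],[0,0,0.02],[0,0,0.015],[0,0,0.01],[0,0,0.007],[0,0,0.003],[0,0,0],[0,0,0]], twist=[[0,0,0],[0,0,0],[0,0,0],[0,0,0],[0,0,0],[0,0,0],[0,0,0],[0,0,0],[0,0,0],[0,0,0]], fingers=[1,1,1,1,1,1,1,1,1,1])

```text
time: 13.9
position: [0.5181, -0.2626, 0.0396]
tool_rot: [2.118, 2.318, 0.0]
ft_force: [0.3, -0.7, -2.3]
grip_width: 0.617
grip_force: 25.0
```

```bash
python3 - <<'E'
from h import *
go((.5195,-.262,.0347))
E
```

```text
t 13.9 at [ 0.5181 -0.2626  0.0396] dp [0.0004 0.0014 0.0049] tw [0.0011 0.0009 0.0028] w 0.6167584107372184 gf 24.999870280735195 [ 0.283  -0.7068 -2.2972]
```

Emit:
apply_moves(dp=[[0,0,0.002],[0,0,0.0015],[0,0,0.001],[0,0,0.0003],[0,0,0],[0,0,0]], twist=[[0,0,0],[0,0,0],[0,0,0],[0,0,0],[0,0,0],[0,0,0]], fingers=[1,1,1,1,1,1])

```text
time: 14.5
position: [0.5176, -0.2625, 0.0349]
tool_rot: [2.119, 2.319, -0.001]
ft_force: [-2.2, 0.8, 5.0]
grip_width: 0.615
grip_force: 25.0
```

Emit:
apply_moves(dp=[[0,0,0],[0,0,0],[0,0,0],[0,0,0],[0,0,0],[0,0,0]], twist=[[0,0,0],[0,0,0],[0,0,0],[0,0,0],[0,0,0],[0,0,0]], fingers=[0.35,0.3,0.2,0,0,0])

```text
time: 15.1
position: [0.5175, -0.2623, 0.034]
tool_rot: [2.119, 2.319, -0.0]
ft_force: [-0.1, 0.5, 0.2]
grip_width: 0.959
grip_force: 0.0
```

Emit:
apply_moves(dp=[[0,0,-0.01],[0,0,-0.02],[0,0,-0.03],[0,0,-0.03],[0,0,-0.03],[0,0,-0.02],[0,0,0]], twist=[[0,0,0],[0,0,0],[0,0,0],[0,0,0],[0,0,0],[0,0,0],[0,0,0]], fingers=[0,0,0,0,0,0,0])

```text
time: 15.8
position: [0.5197, -0.2631, 0.1784]
tool_rot: [2.114, 2.314, 0.002]
ft_force: [0.0, -0.1, 0.5]
grip_width: 0.996
grip_force: 0.0
```

```bash
python3 - <<'E'
from h import *
go((.5305,-.137,.175))
look("w4")
E
```

```text
t 15.8 at [ 0.5197 -0.2631  0.1784] dp [0.1246 0.0221 0.003 ] tw [0.006  0.0043 0.0029] w 0.9963925610508619 gf 0.0 [ 0.0015 -0.1467  0.5386]
```

View pics/w4.png

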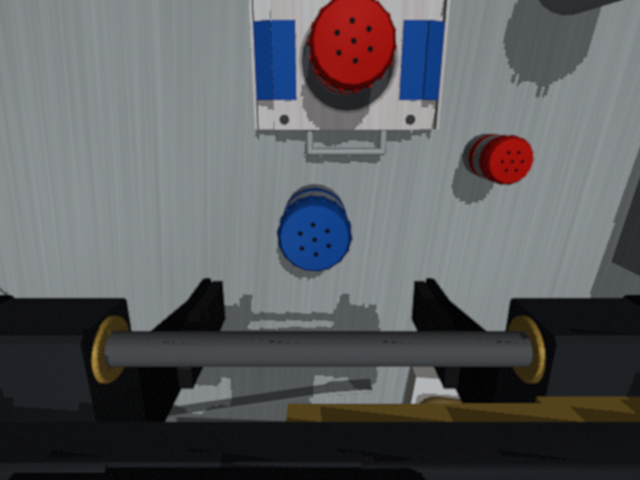

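Blue stands upright on the counter (lid at about 315,233), and red is still in the blue well (353,43). Next is red.

Emit:
apply_moves(dp=[[0.025,0.005,0],[0.035,0.006,0],[0.035,0.006,0],[0.02,0.004,0],[0.01,0.001,0],[0,0,0],[0,0,0]], twist=[[0,0,0],[0,0,0],[0,0,0],[0,0,0],[0,0,0],[0,0,0],[0,0,0]], fingers=[0,0,0,0,0,0,0])

```text
time: 16.55
position: [0.5277, -0.1373, 0.1735]
tool_rot: [-2.121, -2.317, 0.002]
ft_force: [0.5, -0.5, -0.4]
grip_width: 0.997
grip_force: 0.0
```

```bash
python3 - <<'E'
from h import *
go((.5305,-.137,.038))
E
```

```text
t 16.55 at [ 0.5277 -0.1373  0.1735] dp [0.0001 0.003  0.1355] tw [-0.001   0.0006  0.0015] w 0.9965047912786582 gf 0.0 [ 0.515  -0.4815 -0.4453]
```

Emit:
apply_moves(dp=[[0,0.003,0.025],[0,0,0.03],[0,0,0.03],[0,0,0.02],[0,0,0.015],[0,0,0.01],[0,0,0.007],[0,0,0],[0,0,0]], twist=[[0,0,0],[0,0,0],[0,0,0],[0,0,0],[0,0,0],[0,0,0],[0,0,0],[0,0,0],[0,0,0]], fingers=[0,0,0,0,0,0,0,0,0])

```text
time: 17.45
position: [0.5318, -0.1358, 0.0377]
tool_rot: [2.119, 2.318, 0.001]
ft_force: [0.1, -0.5, -0.2]
grip_width: 0.999
grip_force: 0.0
```

Emit:
apply_moves(dp=[[0,0,0],[0,0,0],[0,0,0],[0,0,0],[0,0,0],[0,0,0],[0,0,0],[0,0,0],[0,0,0],[0,0,0]], twist=[[0,0,0],[0,0,0],[0,0,0],[0,0,0],[0,0,0],[0,0,0],[0,0,0],[0,0,0],[0,0,0],[0,0,0]], fingers=[0.2,0.3,0.35,0.4,0.6,1,1,1,1,1])

```text
time: 18.45
position: [0.5309, -0.1356, 0.0371]
tool_rot: [-2.119, -2.319, 0.001]
ft_force: [-2.5, -0.1, 3.4]
grip_width: 0.616
grip_force: 25.0
```

Emit:
apply_moves(dp=[[0,0,-0.01],[0,0,-0.02],[0,0,-0.03],[0,0,-0.03],[0,0,-0.03],[0,0,-0.02],[0,0,0]], twist=[[0,0,0],[0,0,0],[0,0,0],[0,0,0],[0,0,0],[0,0,0],[0,0,0]], fingers=[1,1,1,1,1,1,1])

```text
time: 19.15
position: [0.5335, -0.1357, 0.1805]
tool_rot: [2.115, 2.315, 0.005]
ft_force: [0.6, 0.2, -2.7]
grip_width: 0.617
grip_force: 25.0
```

```bash
python3 - <<'E'
from h import *
go((.524,-.047,.175))
E
```

```text
t 19.15 at [ 0.5335 -0.1357  0.1805] dp [ 0.0893 -0.0015  0.0052] tw [0.0064 0.0027 0.0031] w 0.6166663548240942 gf 24.999724491499364 [ 0.5689  0.187  -2.666 ]
```

Emit:
apply_moves(dp=[[0.02,0,0],[0.03,0,0],[0.025,0,0],[0.013,0,0],[0,0,0],[0,0,0],[0,0,0]], twist=[[0,0,0],[0,0,0],[0,0,0],[0,0,0],[0,0,0],[0,0,0],[0,0,0]], fingers=[1,1,1,1,1,1,1])

```text
time: 19.85
position: [0.5232, -0.0498, 0.1766]
tool_rot: [2.122, 2.317, -0.001]
ft_force: [0.7, -0.5, -1.7]
grip_width: 0.617
grip_force: 25.0
```

```bash
python3 - <<'E'
from h import *
go((.524,-.0465,.0372))
E
```

```text
t 19.85 at [ 0.5232 -0.0498  0.1766] dp [0.0033 0.0011 0.1394] tw [-0.0005  0.0006  0.0004] w 0.6168641943390616 gf 24.999671895056963 [ 0.7153 -0.4848 -1.7191]
```

Emit:
apply_moves(dp=[[0.003,0.001,0.025],[0,0,0.03],[0,0,0.03],[0,0,0.02],[0,0,0.015],[0,0,0.01],[0,0,0.006],[0,0,0.002],[0,0,0],[0,0,0]], twist=[[0,0,0],[0,0,0],[0,0,0],[0,0,0],[0,0,0],[0,0,0],[0,0,0],[0,0,0],[0,0,0],[0,0,0]], fingers=[1,1,1,1,1,1,1,1,1,1])

```text
time: 20.85
position: [0.5247, -0.0449, 0.0399]
tool_rot: [2.118, 2.318, 0.001]
ft_force: [-0.1, -0.2, -2.2]
grip_width: 0.622
grip_force: 25.0
```

```bash
python3 - <<'E'
from h import *
go((.524,-.0465,.037))
E
```

```text
t 20.85 at [ 0.5247 -0.0449  0.0399] dp [-0.0015 -0.0008  0.0029] tw [0.0014 0.0006 0.0029] w 0.62218505877069 gf 24.999740864150226 [-0.1062 -0.2163 -2.199 ]
```

Emit:
apply_moves(dp=[[-0.001,0,0.0015],[0,0,0.001],[0,0,0.0004],[0,0,0],[0,0,0]], twist=[[0,0,0],[0,0,0],[0,0,0],[0,0,0],[0,0,0]], fingers=[1,1,1,1,1])

```text
time: 21.35
position: [0.5245, -0.0461, 0.0371]
tool_rot: [2.119, 2.318, -0.0]
ft_force: [-1.9, -0.4, 5.9]
grip_width: 0.614
grip_force: 25.0
```

Emit:
apply_moves(dp=[[0,0,0],[0,0,0],[0,0,0],[0,0,0],[0,0,0],[0,0,0]], twist=[[0,0,0],[0,0,0],[0,0,0],[0,0,0],[0,0,0],[0,0,0]], fingers=[0.35,0.3,0.2,0,0,0])

```text
time: 21.95
position: [0.5241, -0.0458, 0.0361]
tool_rot: [-2.119, -2.319, 0.0]
ft_force: [-0.2, -0.2, 0.4]
grip_width: 0.958
grip_force: 0.0
```

Emit:
apply_moves(dp=[[0,0,-0.01],[0,0,-0.02],[0,0,-0.03],[0,0,-0.03],[0,0,-0.03],[0,0,-0.02],[0,0,0]], twist=[[0,0,0],[0,0,0],[0,0,0],[0,0,0],[0,0,0],[0,0,0],[0,0,0]], fingers=[0,0,0,0,0,0,0])

```text
time: 22.65
position: [0.5264, -0.0458, 0.1801]
tool_rot: [2.115, 2.315, 0.005]
ft_force: [0.3, 0.1, -0.6]
grip_width: 1.0
grip_force: 0.0
```

```bash
python3 - <<'E'
from h import *
go((.518,-.2625,.175))
E
```

```text
t 22.65 at [ 0.5264 -0.0458  0.1801] dp [-0.2151 -0.0279  0.0054] tw [0.0066 0.0022 0.0029] w 0.9997955235957268 gf 0.0 [ 0.3262  0.1163 -0.5962]
```

Emit:
apply_moves(dp=[[-0.03,-0.004,0],[-0.04,-0.005,0],[-0.04,-0.005,0],[-0.04,-0.005,0],[-0.035,-0.004,0],[-0.02,-0.002,0],[-0.011,-0.001,0],[0,0,0],[0,0,0]], twist=[[0,0,0],[0,0,0],[0,0,0],[0,0,0],[0,0,0],[0,0,0],[0,0,0],[0,0,0],[0,0,0]], fingers=[0,0,0,0,0,0,0,0,0])

```text
time: 23.55
position: [0.5181, -0.261, 0.176]
tool_rot: [-2.116, -2.321, -0.001]
ft_force: [0.1, 0.2, 1.2]
grip_width: 1.001
grip_force: 0.0
```

```bash
python3 - <<'E'
from h import *
go((.518,-.2625,.034))
E
```

```text
t 23.55 at [ 0.5181 -0.261   0.176 ] dp [-0.0017 -0.0003  0.142 ] tw [ 0.     -0.0014  0.0053] w 1.0007109036333486 gf 0.0 [0.0659 0.1961 1.1651]
```

Emit:
apply_moves(dp=[[-0.001,0,0.025],[0,0,0.03],[0,0,0.03],[0,0,0.02],[0,0,0.015],[0,0,0.012],[0,0,0.01],[0,0,0],[0,0,0]], twist=[[0,0,0],[0,0,0],[0,0,0],[0,0,0],[0,0,0],[0,0,0],[0,0,0],[0,0,0],[0,0,0]], fingers=[0,0,0,0,0,0,0,0,0])

```text
time: 24.45
position: [0.5182, -0.2643, 0.0347]
tool_rot: [2.119, 2.319, 0.0]
ft_force: [-0.6, 0.9, 0.1]
grip_width: 1.002
grip_force: 0.0
```

Emit:
apply_moves(dp=[[0,0,0],[0,0,0],[0,0,0],[0,0,0],[0,0,0],[0,0,0],[0,0,0],[0,0,0],[0,0,0],[0,0,0]], twist=[[0,0,0],[0,0,0],[0,0,0],[0,0,0],[0,0,0],[0,0,0],[0,0,0],[0,0,0],[0,0,0],[0,0,0]], fingers=[0.2,0.3,0.35,0.4,0.6,1,1,1,1,1])

```text
time: 25.45
position: [0.5178, -0.2643, 0.0343]
tool_rot: [2.119, 2.319, -0.0]
ft_force: [-0.9, 0.4, 2.0]
grip_width: 0.614
grip_force: 25.0
```

Emit:
apply_moves(dp=[[0,0,-0.01],[0,0,-0.02],[0,0,-0.03],[0,0,-0.03],[0,0,-0.03],[0,0,-0.02],[0,0,0]], twist=[[0,0,0],[0,0,0],[0,0,0],[0,0,0],[0,0,0],[0,0,0],[0,0,0]], fingers=[1,1,1,1,1,1,1])

```text
time: 26.15
position: [0.5195, -0.2649, 0.1776]
tool_rot: [2.115, 2.315, 0.002]
ft_force: [0.3, 0.1, -2.5]
grip_width: 0.618
grip_force: 25.0
```

```bash
python3 - <<'E'
from h import *
go((.5325,-.1405,.175))
E
```

```text
t 26.15 at [ 0.5195 -0.2649  0.1776] dp [0.1227 0.0242 0.0023] tw [0.0049 0.0035 0.003 ] w 0.6175899402428384 gf 24.999937154352665 [ 0.3402  0.0621 -2.529 ]
```

Emit:
apply_moves(dp=[[0.025,0.005,0],[0.035,0.007,0],[0.035,0.006,0],[0.018,0.004,0],[0.009,0.002,0],[0,0,0],[0,0,0]], twist=[[0,0,0],[0,0,0],[0,0,0],[0,0,0],[0,0,0],[0,0,0],[0,0,0]], fingers=[1,1,1,1,1,1,1])

```text
time: 26.85
position: [0.53, -0.1421, 0.1735]
tool_rot: [-2.121, -2.317, 0.002]
ft_force: [0.5, -0.5, -1.6]
grip_width: 0.613
grip_force: 25.0
```

```bash
python3 - <<'E'
from h import *
go((.5325,-.1415,.0384))
E
```

```text
t 26.85 at [ 0.53   -0.1421  0.1735] dp [0.0005 0.0027 0.1351] tw [-0.0012  0.0006  0.0014] w 0.6133963101103431 gf 24.99975720886141 [ 0.5191 -0.5371 -1.5806]
```

Emit:
apply_moves(dp=[[0,0.0015,0.025],[0,0,0.03],[0,0,0.03],[0,0,0.02],[0,0,0.012],[0,0,0.009],[0,0,0.006],[0,0,0.002],[0,0,0],[0,0,0]], twist=[[0,0,0],[0,0,0],[0,0,0],[0,0,0],[0,0,0],[0,0,0],[0,0,0],[0,0,0],[0,0,0],[0,0,0]], fingers=[1,1,1,1,1,1,1,1,1,1])

```text
time: 27.85
position: [0.5327, -0.1406, 0.0409]
tool_rot: [2.118, 2.318, 0.001]
ft_force: [0.2, -0.6, -1.8]
grip_width: 0.616
grip_force: 25.0
```

```bash
python3 - <<'E'
from h import *
go((.5325,-.1415,.0383))
E
```

```text
t 27.85 at [ 0.5327 -0.1406  0.0409] dp [-0.0008 -0.0003  0.0026] tw [0.0013 0.0007 0.0029] w 0.6163784398176908 gf 24.999827099964023 [ 0.2097 -0.6432 -1.7928]
```

Emit:
apply_moves(dp=[[-0.001,0,0.0015],[0,0,0.001],[0,0,0.0004],[0,0,0],[0,0,0]], twist=[[0,0,0],[0,0,0],[0,0,0],[0,0,0],[0,0,0]], fingers=[1,1,1,1,1])

```text
time: 28.35
position: [0.5326, -0.1418, 0.0382]
tool_rot: [2.119, 2.318, -0.0]
ft_force: [-2.3, 1.0, 4.6]
grip_width: 0.611
grip_force: 25.0
```

Emit:
apply_moves(dp=[[0,0,0],[0,0,0],[0,0,0],[0,0,0],[0,0,0],[0,0,0]], twist=[[0,0,0],[0,0,0],[0,0,0],[0,0,0],[0,0,0],[0,0,0]], fingers=[0.35,0.3,0.2,0,0,0])

```text
time: 28.95
position: [0.5322, -0.1415, 0.0372]
tool_rot: [-2.119, -2.319, 0.0]
ft_force: [-0.6, 0.8, -0.4]
grip_width: 0.958
grip_force: 0.0
```

Emit:
apply_moves(dp=[[0,0,-0.01],[0,0,-0.02],[0,0,-0.03],[0,0,-0.03],[0,0,-0.03],[0,0,-0.03],[0,0,-0.03],[0,0,0]], twist=[[0,0,0],[0,0,0],[0,0,0],[0,0,0],[0,0,0],[0,0,0],[0,0,0],[0,0,0]], fingers=[0,0,0,0,0,0,0,0])

```text
time: 29.75
position: [0.5349, -0.1418, 0.2228]
tool_rot: [2.113, 2.313, 0.005]
ft_force: [-0.5, 0.1, 0.4]
grip_width: 1.004
grip_force: 0.0
```

Emit:
apply_moves(dp=[[-0.03,0,0],[-0.04,0,0],[-0.04,0,0],[-0.04,0,0],[-0.04,0,0],[-0.02,0,0],[0,0,0]], twist=[[0,0,0],[0,0,0],[0,0,0],[0,0,0],[0,0,0],[0,0,0],[0,0,0]], fingers=[0,0,0,0,0,0,0])

```text
time: 30.45
position: [0.5493, -0.3551, 0.216]
tool_rot: [-2.126, -2.312, 0.003]
ft_force: [0.7, 0.6, -0.6]
grip_width: 1.001
grip_force: 0.0
```

```bash
python3 - <<'E'
from h import *
look("t5","top");look("s5","scene")
a=cv2.imread("pics/t5.png")[140:320,130:480];b=cv2.imread("pics/s5.png")[110:370,170:420]
cv2.imwrite("pics/c5.png",np.hstack([cv2.copyMakeBorder(cv2.resize(a,(480,247)),0,153,0,0,0),cv2.resize(b,(320,333)) if 0 else cv2.copyMakeBorder(cv2.resize(b,(320,333)),0,67,0,0,0)]))
E
```

```text
(no output)
```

View pics/c5.png

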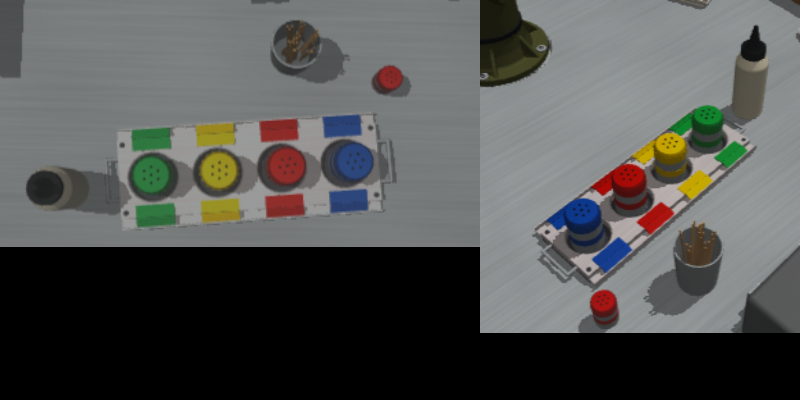

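The picture shows all four shakers upright in the wells of their own colours, with the bottle, the cup and the small red shaker unmoved. One quick numeric check of the blue lid before handing in.

```bash
python3 - <<'E'
from h import *
print(ray("top",388.2,257.4,.084), ray("scene",170+583/1.28,0,0.084)[:0], ray("scene",170+103/1.28,110+211/1.28,.084))
ctrl.close_job()
E
```

```text
[ 0.533  -0.1415  0.084 ] [] [ 0.5386 -0.1432  0.084 ]
the job is handed in; nothing more can be done
```

All four shakers are upright and seated in the wells matching their lids, the sauce bottle and fork cup are where they were, and the job was handed in at about 30.5 s of the 115 s allowed.

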